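# Open the presentation case by its hidden edge catch

## Robot

A 6-joint arm with a two-finger parallel gripper is mounted at the origin on the work surface. World frame = base frame: x ahead of the robot, y to its left, z up, the work surface at z = 0. Lengths are in m, angles in rad, forces in N, time in s.
With the tool pointing down it reaches from about 0.2 to 0.875 m from the base axis. Payload 3.4 kg.
Tool frame: the origin (TCP) lies on the centre line of the jaws, within the pads' length; the fingertips stand 8 mm ahead of it and the grasp point (between the pads) lies 11 mm behind it; z points along the fingers, y is the line along which they close (so a half turn about z gives the same grasp; the last joint's range is limited). The gripper opens to 94 mm and grips with 3 to 60 N. Pads are 16 mm wide; open, the fingers measure 119 mm over their backs; the gripper's body (75 mm by 177 mm) begins 78 mm behind the grasp point.
Start: joints at [-1.444, 0.276, 1.505, -0, 1.361, -0.121], TCP at [0.141, -0.557, 0.213] pointing down, gripper open.
Joint ranges: [-2.89, 2.89], [-0.75, 2.08], [0.22, 2.7], [-1.18, 4.32], [0.11, 2.71], [-2.7, 2.7]. Speed limits (rad/s): [2.57, 2.57, 3.14, 3.14, 3.14, 3.14].

## Interface

Orientations are given as [roll, pitch, yaw] about the fixed x, y, z axes, in that order (R = Rz(yaw) Ry(pitch) Rx(roll)).
In Python, from workcell import bot, imaging gives the robot as it stands. The module is installed in compiled form; this text tells all that it offers.
- The arm moves only by the tool apply_moves, never from a script. Its argument "rows" is one flat list of numbers, 7 for each row, row after row: the shift along the world's x, y, z in mm, then the turn, a rotation vector about the world's x, y, z in rad, then the finger opening in mm, from 0 to 94. In form: [x, y, z, rx, ry, rz, claw, x, y, z, rx, ry, rz, claw, ...]. A call has 1 to 12 rows; each row is the pose to reach, as a shift and turn from the pose commanded when the call began; what a row does not reach only later rows make up. A row lasts 1/8 s, in which the tool goes at most 62.5 mm and 10.7 degrees, less where a joint would pass 70% of its speed; a pose out of reach is approached as far as the arm can. A call with a gripper value outside its range is refused whole. The fingers move at their own pace and stop on an object; "newtons" is the grip in N (left out, the last holds). Time passes only in rows, so rows that repeat a pose let the fingers close. It gives the time, the measured TCP pose, the force, the opening and the grip force at its end, in the units of the state.
- bot.observe(): the state, without advancing time (a new reading comes with each control period).
- imaging.snapshot(name): name is "scene" or "top" or "wrist"; returns the picture (480x640x3 uint8, red, green, blue); there is no depth.
- imaging.get_calibration(name): a dict with "K" (3x3 intrinsics, pixels), "origin" and "attitude" of the camera in the world. Camera axes: x right, y up, looking along -z (the intrinsics and any distortion apply to the point x, -y, -z); pixel columns grow to the right and rows downward; lengths in m; the calibration is good to about 2 mm. The wrist camera is an equidistant fisheye: a pixel r from the principal point sees the ray r / f radians off the axis. A picture is of the moment at which its call begins: read the wrist's pose just before it. get_calibration takes no time and is no camera call; for the wrist camera it gives the pose at the moment of the call.
- bot.hand_in(): hands the job in; it is judged then, once.
Trained networks look in the newest picture that a camera, given by its name, has taken for a name from the list of things; names that differ only in an ending like _2 or _b are one class to them, and where a whole thing is asked for, a point or a joint stands for the part that bears it (a point fixed in the world has none). Each returns a list of dicts, best first, with "conf" (0 to 1); they miss things now and then, are a little off and sometimes report something else, mostly with a low value. They report only what shows in the picture. A call takes as long as a camera call.
- imaging.boxes_of(name, camera): "location" ([x, y, z] in m, in world coordinates, good to about 4 mm: the middle of the surface that is visible of it).
- imaging.cut_out(name, camera): "mask" (480x640 bool, what is visible of it).
The state is a dict: "clock": time; "joint_positions": joint angles; "qd": joint speeds; "joint_torque": joint torques, N m; "position": TCP position; "tcp_rot": TCP orientation; "wrist_force": force on the tool from outside, world axes, zero at the start; "torque": the same for the moment, N m; "opening": finger opening in m; "grip_force": force on a finger pad.
Only numpy, scipy, OpenCV 4.12 (cv2) and the standard library are available. Lean on these libraries where they do the work, as an engineer would, in place of code of your own. Each camera call takes 0.05 s, during which the arm holds its last target. There are 200 camera calls.

## Task

The long flat wooden presentation case on the bench is held shut by a spring catch hidden in a finger notch, which you can find by running a fingertip along the rail at the top of its near edge, between the two dark inlay bands. Press the catch plate inside the notch down until the lid springs up, then take the hand away and leave the lid standing open. Leave the wooden animals, the tins and the sanding block round the case as they are.

Things in the scene. Friction and masses are not known exactly. Their poses are not given: they have to be found in the camera images.
- case: Fixed flat case of brown wood, 410 mm long (its y), 210 deep (its x), 84 high; origin at the centre of its underside, x axis from the near long side (facing the robot) to the far one, z up. A fixed solid rail 36 mm deep runs along the top of the near side (case x -105 to -68 mm), its top flush with the lid's, 84 mm up. One finger notch is cut in it, between the two dark inlay bands.
- edge_left (a point): Point on the rail's top face, 84 mm up, on the left inlay band: 85 mm from the case's middle towards its +y, 16 mm in from the near face. Axes as the case's. The notch's place differs from case to case: its centre is at most 57 mm left or right of the case's middle; it is given by no pose and must be felt or seen.
- edge_right (a point): The same on the right inlay band, 85 mm from the middle towards the case's -y. The line edge_left to edge_right is the one to feel along. The notch: a gap 44 mm long on this line, reaching 31 mm in from the near face, open on top and at the near face. In it, 20 mm below the rail's top, lies a level wooden catch plate (30 x 38 mm), its middle under the line.
- catch (a joint): Angle of the rocker catch, rad: 0 at rest, 0.36 fully down. The plate's middle sinks about 9 mm on the full stroke, against a spring of 1 N at the start and about 4 N when fully down; the lid is freed at 0.2 to 0.25 rad. It springs back when let go.
- lid (a joint): Angle of the lid, rad: 0 shut, 1.2 fully open. The lid (410 x 164 mm) is hinged along the far side and its near edge swings up and away from the robot; once freed it rises by its own springs with 2 to 3 N at the near edge, in about a second, and stays up. A hand still above the rail may be nudged lightly by it.
- elephant: Loose standing wooden elephant, 115 mm long (its x), 20 mm thick, 80 mm high, origin at the middle of its underside. To be left alone.
- rhino: Loose standing wooden rhinoceros, 112 mm long (its x), 20 mm thick, 70 mm high, origin at its underside. To be left alone.
- giraffe: Loose standing wooden giraffe, 84 mm long (its x), 20 mm thick, 150 mm high, origin at its underside. To be left alone.
- kangaroo: Loose standing wooden kangaroo, 98 mm long (its x), 20 mm thick, 106 mm high, origin at its underside. To be left alone.
- paint_tin: Loose paint tin, 75 mm in diameter, 75 mm high, origin at the centre of its underside. To be left alone.
- stain_tin: Loose tin of stain, 86 mm in diameter, 99 mm high, origin at the centre of its underside. To be left alone.
- sanding_block: Loose cork sanding block, 105 x 66 x 32 mm, origin at the centre of its underside. To be left alone.

How it is judged:
On the way, in this order (a step that is already met when the one before it is completed fails the run):
1. the catch plate in the notch is pressed down, the lid still shut (value of joint catch above 0.15 rad and value of joint lid below 0.3 rad), for 0.02 s.
2. the lid has sprung up (value of joint lid above 0.9 rad), for 0.1 s.
At the end, for the whole second after the job is handed in: The lid stands open (over 1.0 rad) and still, the catch has sprung back (under 0.1 rad), every animal, tin and the sanding block is within 30 mm of where it began and the animals stand upright (value of joint lid above 1 rad and value of joint catch below 0.1 rad and velocity of joint lid between -0.1 and 0.1 rad/s and distance of each of elephant, rhino, giraffe, kangaroo, paint_tin, stain_tin, sanding_block from where it was at the start of the episode below 0.03 m and angle between each of elephant, rhino, giraffe, kangaroo's own z axis and vertical below 0.3 rad); the robot touches nothing.
It fails at once if an animal, a tin or the sanding block is pushed over 30 mm, lifted or carried (distance of any of elephant, rhino, giraffe, kangaroo, paint_tin, stain_tin, sanding_block from where it was at the start of the episode above 0.03 m or height (world z) of any of elephant, rhino, giraffe, kangaroo, paint_tin, stain_tin, sanding_block above 0.015 m).
It fails at once if an animal is knocked over (angle between any of elephant, rhino, giraffe, kangaroo's own z axis and vertical above 0.6 rad).
It also fails if it takes over 54 s, if anything falls off the work surface, if the arm or the gripper's body presses on something with over 40 N, if the wrist force passes 120 N, or if a joint passes its speed limit or range.

## Working session

There is one attempt and no reset: what is moved stays moved. The work goes in short steps, Python scripts to look and compute and a tool call to move; the robot and the scene stay as the last step left them, time stands still between calls to the robot, and variables do not carry over. Pictures are saved under pics/ and viewed, at most 10 in all, crops included, and the job is handed in when it is done.

Besides the shell and the picture viewer there is one more tool, called after ">>>" as a command line: name --argument value ..., lists and objects as JSON in quotes. apply_moves: Moves the arm, as the interface text tells. Its arguments: {"type":"object","properties":{"rows":{"type":"array"},"newtons":{"type":"number"}},"required":["rows"]}

```bash
mkdir -p pics
python3 - <<'E'
from workcell import bot, imaging
import cv2
for c in ("scene","top"):
    im=imaging.snapshot(c); cv2.imwrite(f"pics/{c}.png",im[:,:,::-1])
    for n in ("case","edge_left","edge_right","catch","elephant","rhino","giraffe","kangaroo","paint_tin","stain_tin","sanding_block"):
        print(c,n,[([round(float(v),3) for v in d["location"]],round(d["conf"],2)) for d in imaging.boxes_of(n,c)[:2]])
    k=imaging.get_calibration(c); print(k)
print(bot.observe())
E
```

```text
scene case [([0.622, -0.065, 0.084], 0.74), ([0.405, -0.173, 0.049], 0.54)]
scene edge_left [([0.626, -0.063, 0.081], 0.86)]
scene edge_right [([0.621, -0.063, 0.081], 0.75), ([0.404, -0.177, 0.053], 0.71)]
scene catch []
scene elephant [([0.441, 0.138, 0.052], 0.74)]
scene rhino [([0.401, -0.176, 0.052], 0.69)]
scene giraffe [([0.447, -0.318, 0.073], 0.71)]
scene kangaroo [([0.654, 0.219, 0.045], 0.91)]
scene paint_tin []
scene stain_tin [([0.574, 0.266, 0.093], 0.83), ([0.655, 0.216, 0.044], 0.49)]
scene sanding_block [([0.389, -0.349, 0.031], 0.6), ([0.606, -0.059, 0.086], 0.16)]
{'K': array([[615.45495906,   0.        , 317.01864762],
       [  0.        , 615.45495906, 236.32449836],
       [  0.        ,   0.        ,   1.        ]]), 'origin': array([ 1.35505604, -0.06913321,  1.37893705]), 'attitude': array([0.57026678, 0.00974457, 1.44618545])}
top case [([0.591, -0.06, 0.082], 0.68)]
top edge_left [([0.591, -0.063, 0.081], 0.66)]
top edge_right [([0.586, -0.061, 0.083], 0.69)]
top catch [([0.501, -0.055, 0.068], 0.59)]
top elephant [([0.43, 0.135, 0.077], 0.83)]
top rhino [
[... 588 characters left out ...]
-1.57521393])}
{'clock': 1.2, 'joint_positions': array([-1.44400687e+00,  2.75912859e-01,  1.50485800e+00, -2.09034826e-05,
        1.36069164e+00, -1.20999818e-01]), 'qd': array([ 0.00107836,  0.00049135, -0.00019205, -0.00049881, -0.00122918,
       -0.00025825]), 'joint_torque': array([-1.61729793e-03, -4.04482412e+01, -2.37503886e+01,  6.99272356e-02,
        2.49897852e-02, -4.64665320e-06]), 'position': array([ 0.14102013, -0.55750068,  0.21350244]), 'tcp_rot': array([3.14146591e+00, 3.60056424e-05, 2.47793636e-01]), 'wrist_force': array([ 0.07832544, -0.6676227 ,  0.41643554]), 'torque': array([-0.00029295,  0.07676464,  0.06039274]), 'grip_force': 0.0, 'opening': 0.09388305574137026}
```

View pics/top.png

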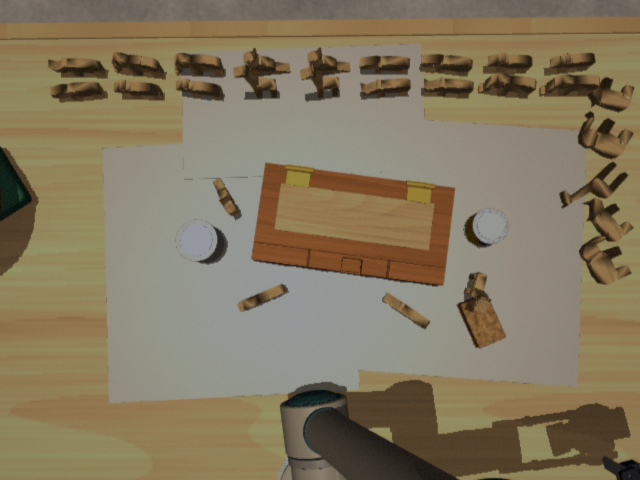

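View pics/scene.png

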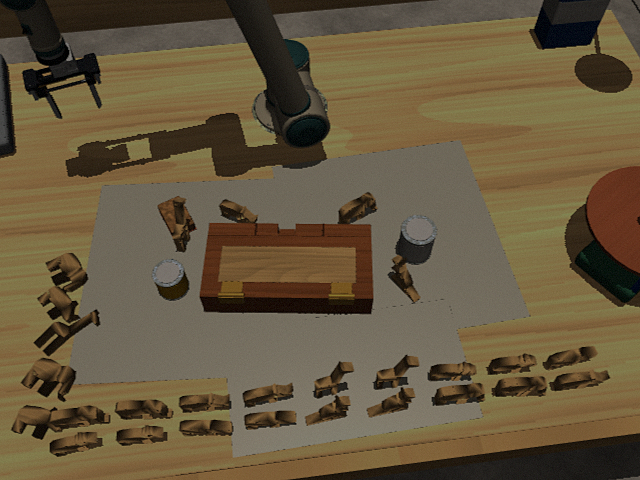

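The top view shows the case, with the notch outlined at about pixel (351,265) between the bands at x≈309 and x≈388. The scene view shows a matching gap at about (287,230). I'll turn these pixels into world positions.

```bash
cat > h.py <<'E'
import numpy as np
from scipy.spatial.transform import Rotation as R
from workcell import imaging
def world(cam,px,z):
    k=imaging.get_calibration(cam); K=k["K"]; u,v=px
    d=R.from_euler("xyz",k["attitude"]).apply([(u-K[0,2])/K[0,0],-(v-K[1,2])/K[1,1],-1])
    o=k["origin"]; return (o+d*(z-o[2])/d[2]).round(4)
E
python3 - <<'E'
from h import *
import cv2
for n,p,z in [("near left",(252,260),.084),("near right",(443,285),.084),("far left",(266,164),.084),("far right",(454,187),.084),("bandL",(309,259),.084),("bandR",(388,269),.084),("notch",(351,265),.07)]: print(n,world("top",p,z))
print("scene notch",world("scene",(288,231),.07))
a=cv2.imread("pics/top.png")[225:305,240:460]; b=cv2.imread("pics/scene.png")[205:265,195:385]
a=cv2.resize(a,(792,288),interpolation=3);b=cv2.resize(b,(792,250),interpolation=3)
cv2.imwrite("pics/crop.png",cv2.vconcat([a,b]))
E
```

```text
near left [0.5084 0.1576 0.084 ]
near right [ 0.4537 -0.2448  0.084 ]
far left [0.7148 0.1283 0.084 ]
far right [ 0.6621 -0.273   0.084 ]
bandL [0.5099 0.0368 0.084 ]
bandR [ 0.4879 -0.1298  0.084 ]
notch [ 0.4975 -0.0527  0.07  ]
scene notch [ 0.4949 -0.0486  0.07  ]
```

View pics/crop.png

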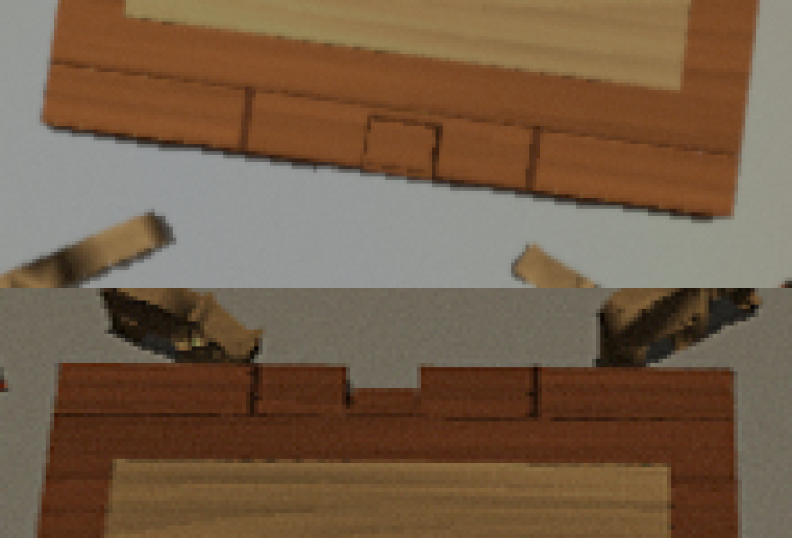

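The notch centre is near (0.496, -0.054), and the case is yawed about -0.135. I'll go above it with the fingers closed.

>>> apply_moves --rows '[20,30,50,0,0,-0.1,0,355,503,60,0,0,-0.383,0,355,503,60,0,0,-0.383,0,355,503,60,0,0,-0.383,0,355,503,60,0,0,-0.383,0,355,503,60,0,0,-0.383,0,355,503,60,0,0,-0.383,0,355,503,60,0,0,-0.383,0,355,503,60,0,0,-0.383,0,355,503,60,0,0,-0.383,0,355,503,0,0,0,-0.383,0,355,503,-20,0,0,-0.383,0]' --newtons 20

```text
clock: 2.7
position: [0.4949, -0.0523, 0.1905]
tcp_rot: [-3.141, 0.005, -0.132]
wrist_force: [0.8, -0.1, 0.3]
opening: 0.0006
grip_force: 0.0
```

Run:
```python
from h import *
from workcell import bot
import cv2
s=bot.observe(); print(s["clock"],s["position"],s["tcp_rot"],s["opening"],s["wrist_force"])
im=imaging.snapshot("wrist"); cv2.imwrite("pics/w.png",im[:,:,::-1])
k=imaging.get_calibration("wrist");print(k)
print(imaging.boxes_of("catch","wrist")[:2])
K=k["K"];Rc=R.from_euler("xyz",k["attitude"])
def proj(p):
    c=Rc.inv().apply(np.array(p)-k["origin"]);c=np.array([c[0],-c[1],-c[2]])
    t=np.arctan2(np.hypot(c[0],c[1]),c[2]);f=t/np.hypot(c[0],c[1])
    return (K[0,2]+K[0,0]*f*c[0],K[1,2]+K[1,1]*f*c[1])
print("plate",proj([.496,-.054,.064]),"tip",proj(s["position"]-[0,0,.008]))
```

```text
2.7 [ 0.49489337 -0.0522633   0.19051118] [-3.14082748  0.00486359 -0.1319518 ] 0.0006260442879660651 [ 0.80261048 -0.06054294  0.25575828]
{'K': array([[371.64829954,   0.        , 319.10095866],
       [  0.        , 371.64829954, 245.25690323],
       [  0.        ,   0.        ,   1.        ]]), 'origin': array([ 0.56356817, -0.06155182,  0.35994137]), 'attitude': array([-2.50130074e-01,  3.70036693e-04, -1.70475071e+00])}
[{'location': [0.4977, -0.056, 0.0703], 'conf': 0.73}, {'location': [0.6379, 0.2076, 0.0537], 'conf': 0.45}]
plate (np.float64(321.1198636990701), np.float64(236.20126192231646)) tip (np.float64(319.16385341606116), np.float64(290.68216940005607))
```

View pics/w.png

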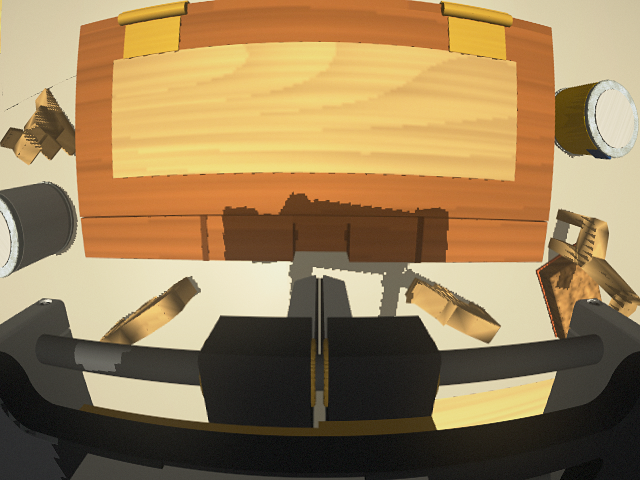

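The wrist view shows the notch between columns 295 and 348, row about 237, which agrees with the estimate. I'll go down into it, stopping just above the plate.

>>> apply_moves --rows '[0,0,-50,0,0,0,0,0,0,-90,0,0,0,0,0,0,-105,0,0,0,0,0,0,-115,0,0,0,0,0,0,-115,0,0,0,0]'

```text
clock: 3.42
position: [0.4968, -0.0548, 0.0792]
tcp_rot: [3.141, -0.001, -0.135]
wrist_force: [-0.2, -0.5, -0.5]
opening: 0.0006
grip_force: 0.0
```

Nothing was touched on the way in. Now the press.

>>> apply_moves --rows '[0,0,-7,0,0,0,0,0,0,-10,0,0,0,0,0,0,-12,0,0,0,0,0,0,-14,0,0,0,0,0,0,-15,0,0,0,0]'

```text
clock: 4.05
position: [0.4961, -0.0546, 0.0647]
tcp_rot: [3.141, -0.0, -0.135]
wrist_force: [-3.4, 0.1, 16.6]
opening: 0.0006
grip_force: 8.3
```

A force of 16.6 N means the plate has reached its stop. I'll retract up and towards the robot.

>>> apply_moves --rows '[0,0,15,0,0,0,0,-15,0,55,0,0,0,0,-60,0,100,0,0,0,0,-110,0,135,0,0,0,0,-150,0,150,0,0,0,0,-150,0,150,0,0,0,0,-150,0,150,0,0,0,0,-150,0,150,0,0,0,0,-150,0,150,0,0,0,0]'

```text
clock: 5.18
position: [0.3466, -0.0544, 0.2128]
tcp_rot: [-3.141, 0.002, -0.135]
wrist_force: [0.4, -0.8, 0.3]
opening: 0.0005
grip_force: 0.0
```

Run:
```python
from workcell import bot, imaging
import cv2
s=bot.observe(); print(s["clock"],s["position"],s["wrist_force"])
cv2.imwrite("pics/s2.png",imaging.snapshot("scene")[:,:,::-1])
```

```text
5.175 [ 0.34656044 -0.05444776  0.21280855] [ 0.42049615 -0.83665541  0.28341644]
```

View pics/s2.png

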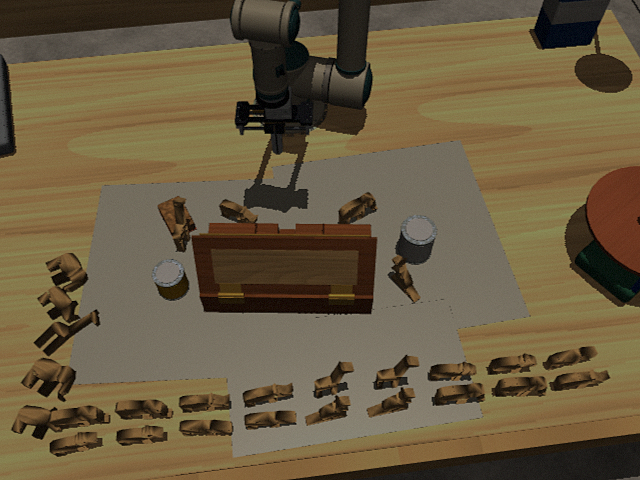

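The lid is up, with its near edge at row 235, and the animals, tins and block are where they were. I'll wait a second to be sure it has stopped.

>>> apply_moves --rows '[0,0,0,0,0,0,0,0,0,0,0,0,0,0,0,0,0,0,0,0,0,0,0,0,0,0,0,0,0,0,0,0,0,0,0,0,0,0,0,0,0,0,0,0,0,0,0,0,0,0,0,0,0,0,0,0,0,0,0,0,0,0,0,0,0,0,0,0,0,0,0,0,0,0,0,0,0,0,0,0,0,0,0,0]'

```text
clock: 6.72
position: [0.346, -0.0545, 0.2135]
tcp_rot: [3.141, -0.0, -0.135]
wrist_force: [-0.0, -0.6, 1.3]
opening: 0.0003
grip_force: 0.0
```

Run:
```python
from workcell import bot, imaging
import cv2
a=imaging.snapshot("scene");cv2.imwrite("pics/s3.png",a[200:320,150:450,::-1].repeat(2,0).repeat(2,1))
bot_t=bot.observe()["clock"]
for _ in range(5): b=imaging.snapshot("scene")
print(bot_t,cv2.absdiff(a,b)[220:320,180:390].mean())
```

```text
6.775 3.0263809523809524
```

View pics/s3.png

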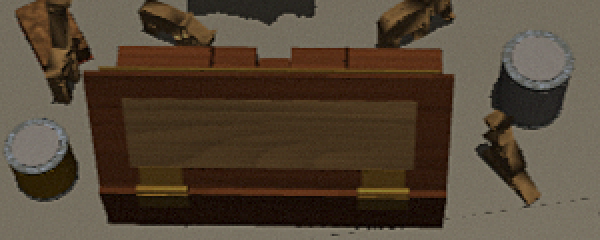

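Run:
```python
from h import *
import cv2
a=imaging.snapshot("scene")
for _ in range(6): b=imaging.snapshot("scene")
d=cv2.absdiff(a,b); print(d[220:320,180:390].mean(), d[330:380,100:220].mean())
k=imaging.get_calibration("scene");K=k["K"];Rc=R.from_euler("xyz",k["attitude"])
for q in (0,.6,.9,1.0,1.1,1.2):
    h=.585+.096; p=[h-.164*np.cos(q),-.058,.084+.164*np.sin(q)]
    c=Rc.inv().apply(np.array(p)-k["origin"]); print(q,K[1,2]+K[1,1]*c[1]/c[2])
```

```text
3.01484126984127 2.4747777777777777
0 235.68627617854932
0.6 224.55198417564878
0.9 227.89680128923357
1.0 230.4644534202807
1.1 233.75737314795944
1.2 237.75981928734632
```

The lid is still, and its edge row fits about 1.15–1.2 rad. Handing in.

```bash
python3 -c "
from workcell import bot
print(bot.hand_in())"
```

```text
the job is handed in; nothing more can be done
None
```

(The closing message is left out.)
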